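# Dial the test value on the selector box

## Task

The grey selector box on the bench sets the test load with three thumbwheels, and the number on top of each wheel is what counts. It must read 5 - 4 - 2 from left to right as the robot sees it: roll the left wheel until its 5 (green, five dots) is squarely on top and the right wheel until its 2 (red, two dots) is squarely on top. The middle wheel already shows its 4 (yellow): do not turn it, and do not disturb the other things on the bench.

Things in the scene. Friction and masses are not known exactly. Their poses are not given: they have to be found in the camera images.
- selector_box: grey box fixed to the bench, 124 (x) x 226 (y) x 50 mm high; origin at the centre of its underside, x away from the robot, y to the robot's left. Three thumbwheels stand up through slots in its top, 68 mm apart along y at x = 0, each turning about an axle along y. White lines on the top mark the axles. Higher numbers come up from the robot's side. In a pinch the hand should lean with the wheel, else it slips
- wheel_left_axle (a point): centre of the left (+y) thumbwheel on its axle, 46 mm above the bench; axes as the box's. Wheel: 16 mm thick (y), flat sides to pinch from above, radius 36 mm (crown at 82 mm), six black ribs 3 mm proud between the numbers. Rim fields of 60 degrees with as many dots as the number: 1 brown, 2 red, 3 orange, 4 yellow, 5 green, 6 blue
- wheel_middle_axle (a point): centre of the middle thumbwheel on its axle, 46 mm above the bench; axes as the box's. Wheel: 16 mm thick (y), flat sides to pinch from above, radius 36 mm (crown at 82 mm), six black ribs 3 mm proud between the numbers. Rim fields of 60 degrees with as many dots as the number: 1 brown, 2 red, 3 orange, 4 yellow, 5 green, 6 blue
- wheel_right_axle (a point): centre of the right (-y) thumbwheel on its axle, 46 mm above the bench; axes as the box's. Wheel: 16 mm thick (y), flat sides to pinch from above, radius 36 mm (crown at 82 mm), six black ribs 3 mm proud between the numbers. Rim fields of 60 degrees with as many dots as the number: 1 brown, 2 red, 3 orange, 4 yellow, 5 green, 6 blue
- wheel_left (a joint): angle of the left thumbwheel, rad: number n is uppermost at (n - 1) x 1.047; growing values roll its top towards the box's +x (away from the robot). Stops at -0.35 and 5.59. No detents or spring: friction of 0.07 N m holds it where it is left, a light push on the rim turns it; starts between 2.3 and 3.4, wanted 4.19
- wheel_middle (a joint): angle of the middle thumbwheel, rad: number n is uppermost at (n - 1) x 1.047; growing values roll its top towards the box's +x (away from the robot). Stops at -0.35 and 5.59. No detents or spring: friction of 0.07 N m holds it where it is left, a light push on the rim turns it; starts within 0.06 of 3.14 (number 4) and shall stay there
- wheel_right (a joint): angle of the right thumbwheel, rad: number n is uppermost at (n - 1) x 1.047; growing values roll its top towards the box's +x (away from the robot). Stops at -0.35 and 5.59. No detents or spring: friction of 0.07 N m holds it where it is left, a light push on the rim turns it; starts between 1.85 and 2.9, wanted 1.047
- screwdriver: screwdriver with a blue handle lying right of the selector box near the wall, 171x28x26 mm; a bystander, origin at the centre of its underside
- solder_spool: grey reel of solder standing on its flange behind the selector box, 60x60x34 mm; a bystander, origin at the centre of its underside
- tweezers: dark tweezers lying flat in front of the selector box near the bench's front edge, 158x17x11 mm; a bystander, origin at the centre of its underside
- side_cutters: side cutters with red handles, 109x58x12 mm; a bystander, origin at the centre of its underside
- flux_syringe: small white and blue syringe, 169x26x17 mm; a bystander, origin at the centre of its underside

How it is judged:
At the end, for the whole second after the job is handed in: The left wheel stands within 0.22 rad (13 degrees) of number 5 on top, the right wheel within 0.22 rad of number 2 on top, the middle wheel within 0.25 rad of number 4 on top, and all three are at rest (value of joint wheel_left between 3.969 and 4.409 rad and value of joint wheel_right between 0.827 and 1.267 rad and value of joint wheel_middle between 2.89 and 3.39 rad and velocity of joint wheel_left between -0.05 and 0.05 rad/s and velocity of joint wheel_middle between -0.05 and 0.05 rad/s and velocity of joint wheel_right between -0.05 and 0.05 rad/s); the robot touches nothing.
It fails at once if the middle wheel is turned more than 0.25 rad off its 4 (value of joint wheel_middle below 2.89 rad or value of joint wheel_middle above 3.39 rad).
It fails at once if a bystander is moved more than 25 mm (distance of any of screwdriver, solder_spool, tweezers, side_cutters, flux_syringe from where it was at the start of the episode above 0.025 m).
It also fails if it takes over 58 s, if anything falls off the work surface, if the arm or the gripper's body presses on something with over 40 N, if the wrist force passes 120 N, or if a joint passes its speed limit or range.

## Robot

A 6-joint arm with a two-finger parallel gripper is mounted at the origin on a cart in front of the work surface, level with it; the furniture and walls round the work are solid. World frame = base frame: x ahead of the robot, y to its left, z up, the work surface at z = 0. Lengths are in m, angles in rad, forces in N, time in s.
With the tool pointing down it reaches from about 0.425 to 1.125 m from the base axis. Payload 14.9 kg.
Tool frame: the origin (TCP) lies midway between the tips of the shut fingers; the grasp point (between the pads) lies 19 mm behind it; z points along the fingers, y is the line along which they close (so a half turn about z gives the same grasp; the last joint's range is limited). The gripper opens to 91 mm and grips with 3 to 60 N. Pads are 32 mm wide; open, the fingers measure 118 mm over their backs; the gripper's body (76 mm by 178 mm) begins 60 mm behind the grasp point.
Start: joints at [1.143, 0.379, 1.734, -0, 1.028, -0.033], TCP at [0.269, 0.646, 0.214] pointing down, gripper open.
Joint ranges: [-2.77, 2.77], [-0.74, 2.19], [0, 2.66], [-1.06, 4.2], [0.31, 2.87], [-3.08, 3.08]. Speed limits (rad/s): [1.89, 1.89, 2.39, 3.14, 3.14, 3.14].

## Interface

Orientations are given as a rotation vector (axis times angle).
In Python, from plant import env, imaging gives the robot as it stands.
- The arm moves only by the shell command python3 -m pendant 'ROWS'. ROWS is JSON, a list of rows, each a list of 3 entries, a list of its own where there are three numbers: the shift along the tool's x, y, z each as a share of 0.025 m, from -1 to 1, then the turn, a rotation vector about the tool's x, y, z each as a share of 0.12 rad, from -1 to 1, then the opening, from -1 (shut) to 1 (fully open). In form: [[[dx, dy, dz], [ax, ay, az], grip], ...]. A call has exactly 10 rows; each row shifts and turns the commanded pose from where the row before left it, along the tool's axes as they then stand; what a row does not reach is not made up. A row lasts 1/10 s, in which the tool goes at most 50 mm and 8.59 degrees, less where a joint would pass 70% of its speed; a pose out of reach is approached as far as the arm can. A call with a number of a shift or a turn outside -1 to 1 is refused whole. A call with a gripper value outside its range is refused whole. The fingers move at their own pace and stop on an object; the grip force is fixed at half the most. Time passes only in rows, so rows that do not move let the fingers close, or fill a call up. It gives the time, the measured TCP pose, the force, the opening and the grip force at its end, in the units of the state.
- env.read_state(): the state, without advancing time (a new reading comes with each control period).
- imaging.snapshot(name): name is "scene" or "top" or "wrist"; returns a dict with "pixels" (400x640x3 uint8, red, green, blue), "depth" (400x640 float32, m along the optical axis (not along the pixel's ray), 0 where there is no reading), "fx", "fy", "cx", "cy" (pixels), "rvec" (rotation vector, rad) and "tvec" (3), from world to camera coordinates, as OpenCV has them. Camera axes: x right, y down, z forward; pixel columns grow to the right and rows downward; lengths in m; the calibration is good to about 2 mm. A picture is of the moment at which its call begins.
- env.hand_in(): hands the job in; it is judged then, once.
The state is a dict: "clock": time; "joint_positions": joint angles; "qvel": joint speeds; "effort": joint torques, N m; "ee_pos": TCP position; "ee_rot": TCP orientation; "wrist_force": force on the tool from outside, world axes, zero at the start; "torque": the same for the moment, N m; "gripper_width": opening from 0.0 (shut) to 1.0 (fully open); "grasp_force": force on a finger pad.
Only numpy, scipy, OpenCV 4.12 (cv2) and the standard library are available. Lean on these libraries where they do the work, as an engineer would, in place of code of your own. Each camera call takes 0.05 s, during which the arm holds its last target. There are 200 camera calls.

## Working session

There is one attempt and no reset: what is moved stays moved. The work goes in short steps, Python scripts to look and compute and a shell command to move; the robot and the scene stay as the last step left them, time stands still between calls to the robot, and variables do not carry over. Pictures are saved under pics/ and viewed, at most 10 in all, crops included, and the job is handed in when it is done.

```bash
mkdir -p pics; ls
cat > h.py <<'E'
import numpy as np, cv2
from plant import env, imaging
def snap(n,f=None):
    s=imaging.snapshot(n)
    if f: cv2.imwrite('pics/'+f,cv2.cvtColor(s['pixels'],cv2.COLOR_RGB2BGR))
    return s
def cloud(s):
    R=cv2.Rodrigues(np.array(s['rvec']))[0]; v,u=np.mgrid[0:400,0:640]; d=s['depth']
    p=np.stack([(u-s['cx'])/s['fx']*d,(v-s['cy'])/s['fy']*d,d],-1)
    return (p-np.array(s['tvec']))@R
E
python3 - <<'E'
from h import *
st=env.read_state(); print(st)
a=snap('top','top.png')
b=snap('scene','scene.png')
for s in(a,b):
    R=cv2.Rodrigues(np.array(s['rvec']))[0]; print(-R.T@np.array(s['tvec']),R,s['fx'])
E
```

```text
pics
{'clock': 0.0, 'joint_positions': array([ 1.14269178e+00,  3.79427926e-01,  1.73475693e+00, -1.96829976e-05,
        1.02849825e+00, -3.32861576e-02]), 'qvel': array([-5.98087958e-04, -7.93417587e-05,  7.56855267e-04,  6.47382648e-04,
       -8.72377391e-04, -4.99711372e-04]), 'effort': array([-3.47550049e-03, -7.63737059e+01, -4.34373808e+01,  6.50007930e-02,
        4.24366223e-02, -8.38921892e-05]), 'ee_pos': array([0.26908896, 0.64579584, 0.21328653]), 'ee_rot': array([-6.16097575e-01, -3.08035094e+00,  1.67342546e-03]), 'wrist_force': array([ 0.39730004,  0.25445061, -0.02423943]), 'torque': array([ 0.03968155,  0.02307823, -0.02843561]), 'grasp_force': 0.0, 'gripper_width': 0.9963892970584685}
[ 0.40234502 -0.00131404  1.10173432] [[-2.04187274e-02 -9.99791102e-01  9.10403685e-04]
 [-9.89440576e-01  2.00766303e-02 -1.43541896e-01]
 [ 1.43493633e-01 -3.83173319e-03 -9.89643822e-01]] 386.320935204103
[-0.55993816  0.19918206  0.72584831] [[-0.16309083 -0.98660473 -0.00353437]
 [-0.49204493  0.08444155 -0.86646489]
 [ 0.85515681 -0.13957341 -0.4992255 ]] 362.74824391810506
```

View pics/top.png

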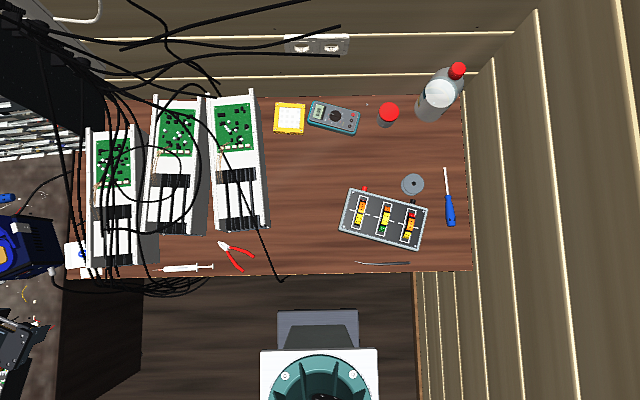

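View pics/scene.png

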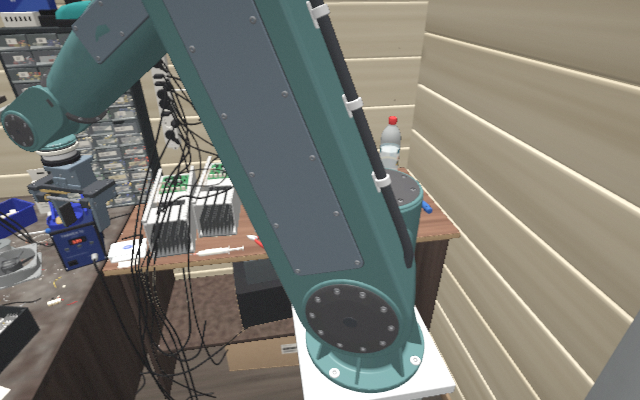

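The top view shows the box centred near (384,218), rotated about 15° clockwise, with the spool at (412,184), the screwdriver at (448,200) and the tweezers at (382,263). The arm blocks the scene view. Next I'll measure the box.

```bash
cat > box.py <<'E'
from h import *
s=snap('top'); P=cloud(s); hsv=cv2.cvtColor(s['pixels'],cv2.COLOR_RGB2HSV)
roi=np.zeros((400,640),bool); roi[175:260,330:440]=1
m=(P[...,2]>.035)&(P[...,2]<.1)&roi&(s['depth']>0)
m=cv2.morphologyEx(m.astype(np.uint8),cv2.MORPH_OPEN,np.ones((5,5)))
n,l,stt,c=cv2.connectedComponentsWithStats(m); k=1+np.argmax(stt[1:,4]); m=l==k
print('n',m.sum(), np.median(P[m][:,2]))
R=cv2.Rodrigues(np.array(s['rvec']))[0]; C=-R.T@np.array(s['tvec'])
v,u=np.nonzero(m); r=np.stack([(u-s['cx'])/s['fx'],(v-s['cy'])/s['fy'],np.ones(len(u))],-1)@R
q=C+r*((.05-C[2])/r[:,2])[:,None]
(cx,cy),wh,ang=cv2.minAreaRect((q[:,:2]*1000).astype(np.float32)); print(cx,cy,wh,ang)
w=m&(P[...,2]>.062)
n,l,stt,c=cv2.connectedComponentsWithStats(w.astype(np.uint8))
for i in range(1,n):
    if stt[i,4]>15: print(c[i],stt[i,4],np.median(P[l==i],0),P[l==i][:,2].max())
x=cv2.resize(s['pixels'][175:265,330:450],None,fx=6,fy=6,interpolation=cv2.INTER_CUBIC)
cv2.imwrite('pics/crop1.png',x[...,::-1])
E
python3 box.py
```

```text
n 3681 0.050801298035637765
500.67279052734375 -182.32400512695312 (224.93499755859375, 124.29795837402344) 73.4760513305664
[359.83552632 211.53947368] 152 [ 0.51843473 -0.11709137  0.07711754] 0.08595299472329078
[384.34615385 218.14102564] 156 [ 0.49980822 -0.18159614  0.07876982] 0.08526475149562227
[408.96987952 224.86746988] 166 [ 0.47996003 -0.24635038  0.07768938] 0.08497889996740961
```

View pics/crop1.png

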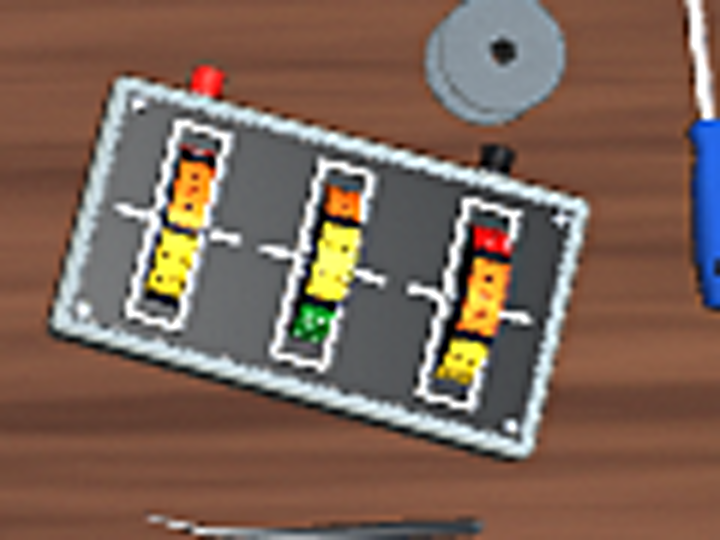

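The left wheel has its 3/4 rib near the top, about 2.6 rad. The right wheel has the 3 about on top, near 2.1 rad. The box measures 225×124 mm with a yaw of −16.5°, which matches the given size. Next I'll check the corridor for obstacles and work out the transfer to the left wheel.

```bash
cat >> h.py <<'E'
YAW=np.radians(-16.5); BX=np.array([np.cos(YAW),np.sin(YAW),0]); BY=np.array([-np.sin(YAW),np.cos(YAW),0])
CEN=np.array([.5007,-.182,.046]); AX={'l':CEN+.068*BY,'m':CEN,'r':CEN-.068*BY}
def go(w,lean,r):
    "shift (mm, tool axes) and turn to the pose with TCP at radius r over axle, hand leaned (wheel-positive)"
    st=env.read_state(); R=cv2.Rodrigues(st['ee_rot'])[0]
    R0=np.stack([-BX,BY,[0,0,-1]],1); Rt=R0@cv2.Rodrigues(np.array([0,lean,0.]))[0]
    T=AX[w]-r*Rt[:,2]
    d=R.T@(T-st['ee_pos']); t=cv2.Rodrigues(R.T@Rt)[0].ravel()
    print('t',round(st['clock'],2),'tcp',st['ee_pos'].round(4),'shift mm',(d*1000).round(1),'units',(d/.025).round(2),'turn',t.round(3),'units',(t/.12).round(2),'q',st['joint_positions'].round(2),'F',st['wrist_force'].round(1),'grip',st['gripper_width'].round(3),st['grasp_force'])
E
python3 - <<'E'
from h import *
go('l',0,.15)
P=cloud(snap('top')).reshape(-1,3)
st=env.read_state();A=st['ee_pos'];B=AX['l']
L=np.linalg.norm((B-A)[:2]);e=(B-A)[:2]/L
s=(P[:,:2]-A[:2])@e; o=(P[:,:2]-A[:2])@np.array([-e[1],e[0]])
for a in np.arange(-.1,L+.1,.1):
    k=(s>a)&(s<a+.1)&(abs(o)<.13); print(a.round(2),[np.percentile(P[k,2],q).round(3) for q in(50,90,99.5)] if k.any() else 0)
E
```

```text
Traceback (most recent call last):
  File "h.py", line 19, in go
    print('t',round(st['clock'],2),'tcp',st['ee_pos'].round(4),'shift mm',(d*1000).round(1),'units',(d/.025).round(2),'turn',t.round(3),'units',(t/.12).round(2),'q',st['joint_positions'].round(2),'F',st['wrist_force'].round(1),'grip',st['gripper_width'].round(3),st['grasp_force'])
                                                                                                                                                                                                                                          ^^^^^^^^^^^^^^^^^^^^^^^^^
AttributeError: 'float' object has no attribute 'round'
```

```bash
sed -i "s/st\['gripper_width'\].round(3)/round(st['gripper_width'],3)/" h.py
python3 - <<'E'
from h import *
go('l',0,.15)
P=cloud(snap('top')).reshape(-1,3)
st=env.read_state();A=st['ee_pos'];B=AX['l']
L=np.linalg.norm((B-A)[:2]);e=(B-A)[:2]/L
s=(P[:,:2]-A[:2])@e; o=(P[:,:2]-A[:2])@np.array([-e[1],e[0]])
for a in np.arange(-.1,L+.1,.1):
    k=(s>a)&(s<a+.1)&(abs(o)<.13); print(a.round(2),[np.percentile(P[k,2],q).round(3) for q in(50,90,99.5)] if k.any() else 0)
E
```

```text
t 0.15 tcp [0.2691 0.6459 0.2134] shift mm [-525.  -607.5   17.9] units [-21.   -24.3    0.72] turn [-0.001 -0.    -0.107] units [-0.01 -0.   -0.89] q [ 1.14  0.38  1.73  0.    1.03 -0.03] F [-0.1  0.4 -0.5] grip 1.004 0.0
-0.1 [np.float64(0.003), np.float64(0.009), np.float64(0.237)]
0.0 [np.float64(0.061), np.float64(0.337), np.float64(0.346)]
0.1 [np.float64(0.002), np.float64(0.115), np.float64(0.15)]
0.2 [np.float64(0.003), np.float64(0.132), np.float64(0.163)]
0.3 [np.float64(0.001), np.float64(0.111), np.float64(0.159)]
0.4 [np.float64(0.002), np.float64(0.111), np.float64(0.143)]
0.5 [np.float64(0.002), np.float64(0.114), np.float64(0.143)]
0.6 [np.float64(0.001), np.float64(1.102), np.float64(1.102)]
0.7 [np.float64(0.001), np.float64(0.051), np.float64(0.079)]
0.8 [np.float64(0.049), np.float64(0.055), np.float64(0.083)]
0.9 [np.float64(0.003), np.float64(0.052), np.float64(0.082)]
```

```bash
python3 -m pendant '[[[-0.84,-0.97,0],[0,0,0],-0.1],[[-0.84,-0.97,0],[0,0,0],-0.1],[[-0.84,-0.97,0],[0,0,0],-0.1],[[-0.84,-0.97,0],[0,0,0],-0.1],[[-0.84,-0.97,0],[0,0,0],-0.1],[[-0.84,-0.97,0],[0,0,0],-0.1],[[-0.84,-0.97,0],[0,0,0],-0.1],[[-0.84,-0.97,0],[0,0,0],-0.1],[[-0.84,-0.97,0],[0,0,0],-0.1],[[-0.84,-0.97,0],[0,0,0],-0.1]]'
python3 -m pendant '[[[-0.84,-0.97,0],[0,0,0],-0.1],[[-0.84,-0.97,0],[0,0,0],-0.1],[[-0.84,-0.97,0],[0,0,0],-0.1],[[-0.84,-0.97,0],[0,0,0],-0.1],[[-0.84,-0.97,0],[0,0,0],-0.1],[[-0.84,-0.97,0],[0,0,0],-0.1],[[-0.84,-0.97,0],[0,0,0],-0.1],[[-0.84,-0.97,0],[0,0,0],-0.1],[[-0.84,-0.97,0],[0,0,0],-0.1],[[-0.84,-0.97,0],[0,0,0],-0.1]]'
python3 -c "
from h import *
go('l',0,.15)
go('l',-.5,.10)"
```

```text
clock: 1.2
ee_pos: [0.37, 0.3403, 0.2139]
ee_rot: [0.616, 3.081, 0.0]
wrist_force: [0.3, -0.4, 0.6]
gripper_width: 0.451
grasp_force: 0.0
clock: 2.2
ee_pos: [0.4706, 0.0356, 0.214]
ee_rot: [0.616, 3.08, 0.0]
wrist_force: [0.5, 1.4, -0.6]
gripper_width: 0.449
grasp_force: 0.0
t 2.2 tcp [0.4706 0.0356 0.214 ] shift mm [-104.2 -121.7   18. ] units [-4.17 -4.87  0.72] turn [ 0.     0.    -0.107] units [ 0.    0.   -0.89] q [ 0.03  0.01  2.18  0.    0.95 -1.15] F [ 0.5  1.4 -0.6] grip 0.449 0.0
t 2.2 tcp [0.4706 0.0356 0.214 ] shift mm [ -56.5 -126.8   80.3] units [-2.26 -5.07  3.21] turn [-0.027 -0.499 -0.105] units [-0.22 -4.16 -0.87] q [ 0.03  0.01  2.18  0.    0.95 -1.15] F [ 0.5  1.4 -0.6] grip 0.449 0.0
```

```bash
python3 -m pendant '[[[-0.83,-0.97,0.14],[0,0,0],-0.1],[[-0.83,-0.97,0.14],[0,0,0],-0.1],[[-0.83,-0.97,0.14],[0,0,0],-0.1],[[-0.83,-0.97,0.14],[0,0,0],-0.1],[[-0.85,-0.99,0.14],[0,0,0],-0.1],[[0,0,0],[0,0,-0.45],-0.1],[[0,0,0],[0,0,-0.44],-0.1],[[0,0,0],[0,0,0],-0.1],[[0,0,0],[0,0,0],-0.1],[[0,0,0],[0,0,0],-0.1]]'
cat > w.py <<'E'
from h import *
import sys
s=snap('wrist'); R=cv2.Rodrigues(np.array(s['rvec']))[0]; t=np.array(s['tvec'])
C=-R.T@t; K=np.array([[s['fx'],0,s['cx']],[0,s['fy'],s['cy']],[0,0,1]])
print('cam',C.round(3))
im=s['pixels'][...,::-1].copy()
for w in 'lmr':
    for pt in (AX[w]+[0,0,.036],):
        p=K@(R@pt+t); cv2.circle(im,tuple(int(x) for x in p[:2]/p[2]),3,(255,0,255),1)
cv2.imwrite('pics/'+sys.argv[1],im)
E
python3 w.py w1.png; python3 -c "
from h import *
go('l',0,.15)"
```

```text
clock: 3.2
ee_pos: [0.5198, -0.1154, 0.1965]
ee_rot: [0.452, 3.109, -0.0]
wrist_force: [0.6, -0.8, -0.2]
gripper_width: 0.451
grasp_force: 0.0
cam [ 0.446 -0.093  0.368]
t 3.25 tcp [ 0.5198 -0.1154  0.1965] shift mm [-0.6 -1.3  0.5] units [-0.03 -0.05  0.02] turn [ 0.     0.    -0.001] units [ 0.    0.   -0.01] q [-0.26  0.14  2.08  0.    0.92 -1.54] F [ 0.5 -0.9  0.6] grip 0.45 0.0
```

View pics/w1.png

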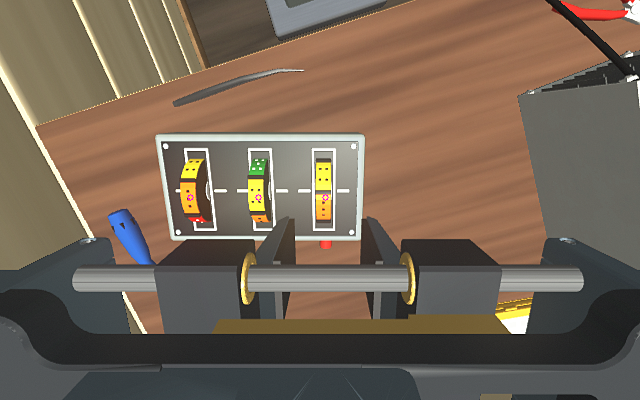

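The wrist picture shows the left wheel at (324,190), the middle at (258,192) and the right at (191,190). The projected crown marks fall on the wheels, so the pose is confirmed. Next I'll read the wheel angles by sampling colours around the rim.

```bash
cat > ang.py <<'E'
from h import *
def angles(ws='lmr'):
    s=snap('wrist'); R=cv2.Rodrigues(np.array(s['rvec']))[0]; t=np.array(s['tvec'])
    C=-R.T@t
    hsv=cv2.cvtColor(s['pixels'],cv2.COLOR_RGB2HSV); K=np.array([[s['fx'],0,s['cx']],[0,s['fy'],s['cy']],[0,0,1]])
    for w in ws:
        out='';
        for ph in np.radians(np.arange(-72,74,3)):
            n=-BX*np.sin(ph)+np.array([0,0,np.cos(ph)])
            cs=[]
            for dy in (-.005,-.0025,0,.0025,.005):
                pt=AX[w]+.037*n+dy*BY
                if (C-pt)@n<.02*0+1e-3: continue
                p=K@(R@pt+t); u,v=(p[:2]/p[2]).round().astype(int)
                if 0<=u<640 and 0<=v<400:
                    h,S,V=hsv[v,u]
                    cs.append('.' if V<70 else 'w' if S<90 else '1' if V<150 and 5<h<20 else '2' if h<6 or h>172 else '3' if h<20 else '4' if h<34 else '5' if h<85 else '6')
            out+=max(set(cs),key=cs.count) if cs else '_'
        print(w,out[:24]+'|'+out[24]+'|'+out[25:])
if __name__=='__main__':
    angles()
E
python3 ang.py
```

```text
l _wwwwwww3333333444444444|4|43w444444444444444444www
m _11w3333333343ww.4444444|4|4444444444ww555w555555w5
r _www22222222www444444444|4|44444443ww44444444444444
```

```bash
python3 -m pendant '[[[0,-0.05,0],[0,-0.75,0],-0.1],[[0,0,0],[0,-0.75,0],-0.1],[[0,0,0],[0,-0.75,0],-0.1],[[0,0,0],[0,-0.75,0],-0.1],[[0,0,0],[0,-0.75,0],-0.1],[[0,0,0],[0,0,0],-0.1],[[0,0,0],[0,0,0],-0.1],[[0,0,0],[0,0,0],-0.1],[[0,0,0],[0,0,0],-0.1],[[0,0,0],[0,0,0],-0.1]]'
python3 -c "
from h import *
go('l',-.45,.1)
go('l',-.45,.018)"
```

```text
clock: 4.3
ee_pos: [0.5199, -0.1169, 0.1966]
ee_rot: [0.387, 2.667, -0.088]
wrist_force: [-0.3, 0.3, 0.5]
gripper_width: 0.448
grasp_force: 0.0
t 4.3 tcp [ 0.5199 -0.1169  0.1966] shift mm [65.4  0.1 35.7] units [2.62 0.   1.43] turn [-0. -0. -0.] units [-0. -0. -0.] q [-0.26 -0.02  2.31 -0.03  0.4  -1.51] F [-0.3  0.3  0.5] grip 0.448 0.0
t 4.3 tcp [ 0.5199 -0.1169  0.1966] shift mm [6.540e+01 1.000e-01 1.177e+02] units [2.62 0.   4.71] turn [-0. -0. -0.] units [-0. -0. -0.] q [-0.26 -0.02  2.31 -0.03  0.4  -1.51] F [-0.3  0.3  0.5] grip 0.448 0.0
```

```bash
python3 -m pendant '[[[0.5,0,0.29],[0,0,0],-0.1],[[0.5,0,0.29],[0,0,0],-0.1],[[0.54,0,0.29],[0,0,0],-0.1],[[0.54,0,0.28],[0,0,0],-0.1],[[0.54,0,0.28],[0,0,0],-0.1],[[0,0,0.4],[0,0,0],-0.1],[[0,0,0.4],[0,0,0],-0.1],[[0,0,0],[0,0,0],-0.1],[[0,0,0],[0,0,0],-0.1],[[0,0,0],[0,0,0],-0.1]]'
python3 -c "
from h import *
go('l',-.45,.018)"
```

```text
clock: 5.3
ee_pos: [0.4858, -0.1059, 0.1423]
ee_rot: [0.392, 2.7, -0.087]
wrist_force: [0.7, -0.3, -0.1]
gripper_width: 0.453
grasp_force: 0.0
t 5.3 tcp [ 0.4858 -0.1059  0.1423] shift mm [ 6.8 -0.5 84.6] units [ 0.27 -0.02  3.38] turn [-0.003 -0.033 -0.   ] units [-0.02 -0.28 -0.  ] q [-0.25  0.04  2.38 -0.06  0.31 -1.48] F [ 0.7 -0.3 -0.1] grip 0.453 0.0
```

```bash
cat > kin.py <<'E'
from h import *
from scipy.optimize import least_squares as ls
D=[([.2691,.6459,.2134],.3794,1.7348,1.0285),([.4706,.0356,.214],.01,2.18,.95),([.5198,-.1154,.1965],.14,2.08,.92),([.5199,-.1169,.1966],-.02,2.31,.40),([.4858,-.1059,.1423],.04,2.38,.31)]
def f(p,a,b,e):
    L1,L2,c,d,h,r0=p; return np.array([r0+L1*np.sin(a)+L2*np.sin(a+b+c)+d*np.sin(a+b+e),h+L1*np.cos(a)+L2*np.cos(a+b+c)+d*np.cos(a+b+e)])
res=lambda p:np.concatenate([f(p,a,b,e)-[np.hypot(*x[:2]),x[2]] for x,a,b,e in D]+[1e-3*(p-x0)])
x0=np.array([.6,.5,0,.3,.4,0.]); S=ls(res,x0); print(S.x.round(3),res(S.x)[:10].round(3))
for w in 'lr':
    A=np.hypot(*AX[w][:2])
    for rr in(.018,.05):
        for lean in(-.5,-.3,-.2,-.1,0,.2,.4,.6):
            T=[A+rr*np.sin(lean),AX[w][2]+rr*np.cos(lean)]
            g=ls(lambda q:np.r_[f(S.x,q[0],q[1],np.pi+lean-q[0]-q[1])-T],[.3,2.2]); a,b=g.x; print(w,rr,lean,'q',a.round(2),b.round(2),(np.pi+lean-a-b).round(2))
E
python3 kin.py
```

```text
[0.555 0.605 0.072 0.272 0.317 0.   ] [-0.    -0.001  0.     0.001 -0.    -0.     0.     0.001 -0.    -0.001]
l 0.018 -0.5 q 0.27 2.38 -0.01
l 0.018 -0.3 q 0.28 2.28 0.28
l 0.018 -0.2 q 0.3 2.23 0.41
l 0.018 -0.1 q 0.33 2.17 0.54
l 0.018 0 q 0.36 2.12 0.66
l 0.018 0.2 q 0.44 2.0 0.9
l 0.018 0.4 q 0.53 1.89 1.12
l 0.018 0.6 q 0.63 1.78 1.33
l 0.05 -0.5 q 0.18 2.41 0.06
l 0.05 -0.3 q 0.2 2.3 0.34
l 0.05 -0.2 q 0.23 2.24 0.48
l 0.05 -0.1 q 0.26 2.18 0.6
l 0.05 0 q 0.3 2.11 0.73
l 0.05 0.2 q 0.4 1.99 0.96
l 0.05 0.4 q 0.5 1.87 1.17
l 0.05 0.6 q 0.62 1.75 1.38
r 0.018 -0.5 q 0.28 2.37 -0.0
r 0.018 -0.3 q 0.29 2.27 0.29
r 0.018 -0.2 q 0.31 2.21 0.42
r 0.018 -0.1 q 0.34 2.16 0.55
r 0.018 0 q 0.37 2.1 0.67
r 0.018 0.2 q 0.45 1.99 0.9
r 0.018 0.4 q 0.54 1.88 1.13
r 0.018 0.6 q 0.64 1.77 1.33
r 0.05 -0.5 q 0.19 2.39 0.06
r 0.05 -0.3 q 0.21 2.28 0.35
r 0.05 -0.2 q 0.24 2.22 0.48
r 0.05 -0.1 q 0.27 2.16 0.61
r 0.05 0 q 0.31 2.1 0.73
r 0.05 0.2 q 0.41 1.97 0.96
r 0.05 0.4 q 0.51 1.85 1.18
r 0.05 0.6 q 0.63 1.73 1.39
```

The fitted model shows joint 5 limits the lean to about −0.2 or more. I'll use strokes from −0.15 to +0.43 with the TCP at r = 22 mm, three on the left wheel and two on the right.

```bash
python3 -m pendant '[[[0,0,0],[0,0.55,0],-0.1],[[0,0,0],[0,0.55,0],-0.1],[[0,0,0],[0,0.55,0],-0.1],[[0,0,0],[0,0.55,0],-0.1],[[0,0,0],[0,0,0],-0.1],[[0,0,0],[0,0,0],-0.1],[[0,0,0],[0,0,0],-0.1],[[0,0,0],[0,0,0],-0.1],[[0,0,0],[0,0,0],-0.1],[[0,0,0],[0,0,0],-0.1]]'
python3 -c "
from h import *
go('l',-.15,.022)"
```

```text
clock: 6.3
ee_pos: [0.4855, -0.1058, 0.1422]
ee_rot: [0.431, 2.959, -0.037]
wrist_force: [0.9, 0.6, -0.1]
gripper_width: 0.449
grasp_force: 0.0
t 6.3 tcp [ 0.4855 -0.1058  0.1422] shift mm [-21.2  -0.5  78.6] units [-0.85 -0.02  3.14] turn [-0.003  0.003 -0.001] units [-0.02  0.02 -0.01] q [-0.26  0.11  2.25 -0.01  0.63 -1.53] F [ 0.9  0.6 -0.1] grip 0.449 0.0
```

```bash
python3 -m pendant '[[[-0.43,-0.02,0],[0,0,0],-0.1],[[-0.42,0,0],[0,0,0],-0.1],[[0,0,0.6],[0,0,0],-0.1],[[0,0,0.6],[0,0,0],-0.1],[[0,0,0.6],[0,0,0],-0.1],[[0,0,0.6],[0,0,0],-0.1],[[0,0,0.5],[0,0,0],-0.1],[[0,0,0.24],[0,0,0],-0.1],[[0,0,0],[0,0,0],-0.1],[[0,0,0],[0,0,0],-0.1]]'
python3 w.py w2.png
python3 -c "
from h import *
go('l',-.15,.022)"
```

```text
clock: 7.3
ee_pos: [0.5173, -0.116, 0.0681]
ee_rot: [0.431, 2.959, -0.037]
wrist_force: [0.6, 0.6, 0.1]
gripper_width: 0.451
grasp_force: 0.0
cam [ 0.42  -0.086  0.226]
t 7.35 tcp [ 0.5174 -0.116   0.0683] shift mm [ 0.6 -0.   0.5] units [ 0.02 -0.    0.02] turn [-0.003  0.003 -0.001] units [-0.02  0.03 -0.01] q [-0.26  0.3   2.2  -0.01  0.48 -1.53] F [ 0.3 -0.1 -0.7] grip 0.449 0.0
```

View pics/w2.png

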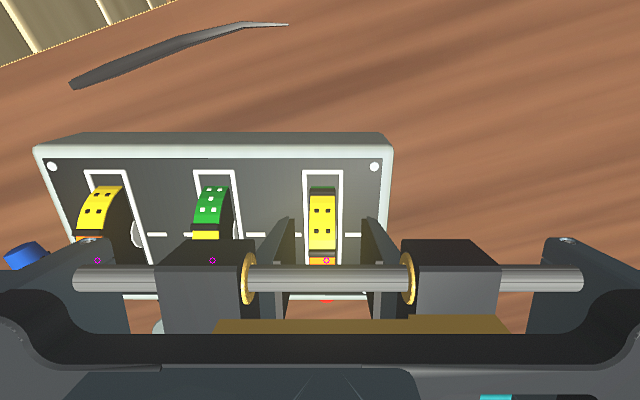

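The wheel at (323,225) is centred between the fingers (280 and 378), and the middle wheel is clear of them. I'll close and make the first stroke.

```bash
python3 -m pendant '[[[0,0,0],[0,0,0],-1],[[0,0,0],[0,0,0],-1],[[0,0,0],[0,0,0],-1],[[0,0,0],[0,0,0],-1],[[-0.085,0,0.004],[0,0.81,0],-1],[[-0.085,0,0.004],[0,0.81,0],-1],[[-0.085,0,0.004],[0,0.81,0],-1],[[-0.085,0,0.004],[0,0.81,0],-1],[[-0.085,0,0.004],[0,0.81,0],-1],[[-0.085,0,0.004],[0,0.81,0],-1]]'
python3 ang.py
python3 -c "
from h import *
go('l',.43,.022)"
```

```text
clock: 8.35
ee_pos: [0.5281, -0.1222, 0.067]
ee_rot: [-0.389, -2.68, -0.077]
wrist_force: [-10.7, -23.6, 4.2]
gripper_width: 0.176
grasp_force: 30.0
l wwwwwwwwwwwww441w4444444|4|4444444444wwww55w555wwww
m wwwwwwwwwwwwwwwww4444444|4|444444444www555w5555wwww
r wwwwwwwwwwwwwwwwwwwww344|4|44444443ww44444444444.ww
t 8.4 tcp [ 0.5288 -0.1224  0.0665] shift mm [0.6 2.9 0.8] units [0.02 0.12 0.03] turn [-0.007 -0.012 -0.002] units [-0.05 -0.1  -0.02] q [-0.27  0.55  1.87  0.    1.17 -1.55] F [-11.3 -24.1  23.1] grip 0.176 30.00392474234104
```

The wheel turned about 32° as planned. The side force shows it sits about 3 mm to −y of the hand, so I'll shift −y on the regrasp.

```bash
python3 -m pendant '[[[0,0,0],[0,0,0],-0.1],[[0,0,0],[0,0,0],-0.1],[[0,0,0],[0,0,0],-0.1],[[0.085,-0.06,0.004],[0,-0.81,0],-0.1],[[0.085,-0.06,0.004],[0,-0.81,0],-0.1],[[0.085,0,0.004],[0,-0.81,0],-0.1],[[0.085,0,0.004],[0,-0.81,0],-0.1],[[0.085,0,0.004],[0,-0.81,0],-0.1],[[0.085,0,0.004],[0,-0.81,0],-0.1],[[0,0,0],[0,0,0],-0.1]]'
python3 -c "
from h import *
go('l',-.15,.022)"; python3 ang.py
```

```text
clock: 9.4
ee_pos: [0.5137, -0.1178, 0.0676]
ee_rot: [0.43, 2.96, -0.037]
wrist_force: [-0.6, -0.7, 0.4]
gripper_width: 0.448
grasp_force: 0.0
t 9.4 tcp [ 0.5137 -0.1178  0.0676] shift mm [-2.4  2.8  0.2] units [-0.1   0.11  0.01] turn [-0.003  0.002 -0.   ] units [-0.02  0.02 -0.  ] q [-0.27  0.3   2.21 -0.01  0.48 -1.54] F [-0.6 -0.7  0.4] grip 0.448 0.0
l ________wwwwwwwwwwwwwwww|w|4444444444ww55555555555w
m ________wwwwwwwwwwwwwwww|w|........4.w555555555555w
r ________wwwwwwwwwwwwwwww|w|wwwwwwwww.44444444444444
```

```bash
python3 -m pendant '[[[-0.1,0,0],[0,0,0],-1],[[0,0,0],[0,0,0],-1],[[0,0,0],[0,0,0],-1],[[0,0,0],[0,0,0],-1],[[-0.085,0,0.004],[0,0.81,0],-1],[[-0.085,0,0.004],[0,0.81,0],-1],[[-0.085,0,0.004],[0,0.81,0],-1],[[-0.085,0,0.004],[0,0.81,0],-1],[[-0.085,0,0.004],[0,0.81,0],-1],[[-0.085,0,0.004],[0,0.81,0],-1]]'
python3 ang.py
python3 -m pendant '[[[0,0,0],[0,0,0],-0.1],[[0,0,0],[0,0,0],-0.1],[[0,0,0],[0,0,0],-0.1],[[0.085,0,0.004],[0,-0.81,0],-0.1],[[0.085,0,0.004],[0,-0.81,0],-0.1],[[0.085,0,0.004],[0,-0.81,0],-0.1],[[0.085,0,0.004],[0,-0.81,0],-0.1],[[0.085,0,0.004],[0,-0.81,0],-0.1],[[0.085,0,0.004],[0,-0.81,0],-0.1],[[0,0,0],[0,0,0],-0.1]]'
python3 -c "
from h import *
go('l',-.15,.022)"; python3 ang.py
```

```text
clock: 10.45
ee_pos: [0.5301, -0.1233, 0.066]
ee_rot: [-0.391, -2.68, -0.082]
wrist_force: [-3.5, -2.0, -12.6]
gripper_width: 0.178
grasp_force: 30.0
l wwwwwwwwwww4444444444444|4|ww555ww555555ww555wwwwww
m wwwwwwwwwww44444.4444444|4|444444444ww4555w5555wwww
r wwwwwwwwwwwwwwwwwwww3444|4|44444443ww.444444444wwww
clock: 11.5
ee_pos: [0.5161, -0.1187, 0.0685]
ee_rot: [0.43, 2.958, -0.037]
wrist_force: [-0.3, 0.0, -0.5]
gripper_width: 0.452
grasp_force: 0.0
t 11.5 tcp [ 0.5161 -0.1187  0.0685] shift mm [0.2 2.9 0.7] units [0.01 0.12 0.03] turn [-0.003  0.004 -0.001] units [-0.02  0.03 -0.01] q [-0.27  0.3   2.21 -0.01  0.48 -1.54] F [-0.3  0.  -0.5] grip 0.452 0.0
l ________wwwwwwwwwwwwwwww|w|w5555ww555555ww5555ww666
m ________wwwwwwwwwwwwwww.|.|.......44ww55555w555555w
r ________wwwwwwwwwwwwwwww|w|wwwwwww3w.44444444444444
```

```bash
python3 -m pendant '[[[0,0,0],[0,0,0],-1],[[0,0,0],[0,0,0],-1],[[0,0,0],[0,0,0],-1],[[0,0,0],[0,0,0],-1],[[-0.092,0,0.004],[0,0.88,0],-1],[[-0.092,0,0.004],[0,0.88,0],-1],[[-0.092,0,0.004],[0,0.88,0],-1],[[-0.092,0,0.004],[0,0.88,0],-1],[[-0.092,0,0.004],[0,0.88,0],-1],[[-0.092,0,0.004],[0,0.88,0],-1]]'
python3 -m pendant '[[[0,0,0],[0,0,0],-1],[[0,0,0],[0,0,0],-0.1],[[0,0,0],[0,0,0],-0.1],[[0,0,0],[0,0,0],-0.1],[[0,0,-0.6],[0,0,0],-0.1],[[0,0,-0.8],[0,0,0],-0.1],[[0,0,-0.8],[0,0,0],-0.1],[[0,0,-0.8],[0,0,0],-0.1],[[0,0,0],[0,0,0],-0.1],[[0,0,0],[0,0,0],-0.1]]'
python3 -c "
from h import *
go('r',.43,.10)"; python3 ang.py
```

```text
clock: 12.55
ee_pos: [0.5309, -0.1235, 0.0655]
ee_rot: [-0.384, -2.63, -0.091]
wrist_force: [-4.5, -1.3, -14.0]
gripper_width: 0.173
grasp_force: 30.0
clock: 13.55
ee_pos: [0.565, -0.1331, 0.1332]
ee_rot: [-0.385, -2.637, -0.091]
wrist_force: [-0.5, 0.0, 0.4]
gripper_width: 0.447
grasp_force: 0.0
t 13.55 tcp [ 0.565  -0.1331  0.1332] shift mm [   6.8 -133.1   -0.3] units [ 0.27 -5.33 -0.01] turn [-0.002 -0.05  -0.002] units [-0.01 -0.41 -0.02] q [-0.27  0.52  1.76  0.01  1.34 -1.56] F [-0.5  0.   0.4] grip 0.447 0.0
l 444444444444.ww555555555|5|5555555.w46666666666www_
m 333333333333443w44444444|4|444444444.ww55w555wwwww_
r 2222222222222ww444444444|4|44444443ww.444444444www_
```

The left wheel is at about 241.5° against a target of 240°, so it's done. The right wheel needs −61°, and I'm moving there now.

```bash
python3 -m pendant '[[[0.04,-0.78,0],[0,0,0],-0.1],[[0.04,-0.78,0],[0,0,0],-0.1],[[0.04,-0.78,0],[0,0,0],-0.1],[[0.04,-0.78,0],[0,0,0],-0.1],[[0.04,-0.78,0],[0,0,0],-0.1],[[0.04,-0.78,0],[0,-0.2,0],-0.1],[[0.03,-0.77,0],[0,-0.2,0],-0.1],[[0,0,0],[0,0,0],-0.1],[[0,0,0],[0,0,0],-0.1],[[0,0,0],[0,0,0],-0.1]]'
python3 -c "
from h import *
go('r',.43,.022)"; python3 w.py w3.png
```

```text
clock: 14.6
ee_pos: [0.5203, -0.2616, 0.1362]
ee_rot: [-0.391, -2.683, -0.083]
wrist_force: [0.1, -0.6, 0.1]
gripper_width: 0.448
grasp_force: 0.0
t 14.6 tcp [ 0.5203 -0.2616  0.1362] shift mm [-0.2  2.9 77.2] units [-0.01  0.12  3.09] turn [-0.002 -0.003 -0.002] units [-0.02 -0.03 -0.02] q [-0.47  0.49  1.78 -0.08  1.29 -1.71] F [ 0.1 -0.6  0.1] grip 0.448 0.0
cam [ 0.522 -0.261  0.324]
```

View pics/w3.png

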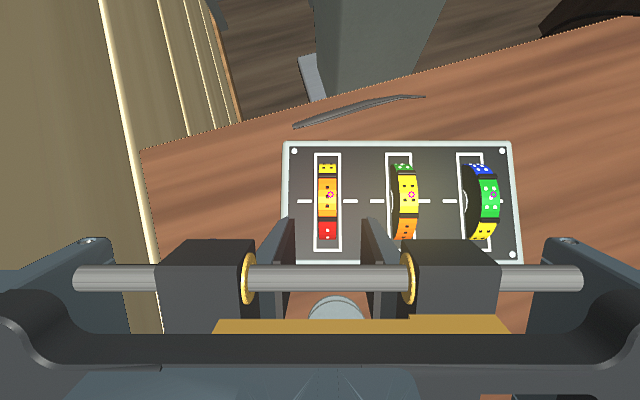

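The right wheel at (327,200) is centred between the fingers, and the left wheel shows its green 5 on top. I'll descend and make the first right stroke.

```bash
python3 -m pendant '[[[0,0,0.6],[0,0,0],-0.1],[[0,0,0.6],[0,0,0],-0.1],[[0,0,0.6],[0,0,0],-0.1],[[0,0,0.6],[0,0,0],-0.1],[[0,0,0.4],[0,0,0],-0.1],[[0,0,0.27],[0,0,0],-0.1],[[0,0,0],[0,0,0],-1],[[0,0,0],[0,0,0],-1],[[0,0,0],[0,0,0],-1],[[0,0,0],[0,0,0],-1]]'
python3 -m pendant '[[[0.085,0,0.004],[0,-0.78,0],-1],[[0.085,0,0.004],[0,-0.78,0],-1],[[0.085,0,0.004],[0,-0.78,0],-1],[[0.085,0,0.004],[0,-0.78,0],-1],[[0.085,0,0.004],[0,-0.78,0],-1],[[0.085,0,0.004],[0,-0.78,0],-1],[[0,0,0],[0,0,0],-1],[[0,0,0],[0,0,0],-0.1],[[0,0,0],[0,0,0],-0.1],[[0,0,0],[0,0,0],-0.1]]'
python3 -m pendant '[[[-0.085,0,0.004],[0,0.78,0],-0.1],[[-0.085,0,0.004],[0,0.78,0],-0.1],[[-0.085,0,0.004],[0,0.78,0],-0.1],[[-0.085,0,0.004],[0,0.78,0],-0.1],[[-0.085,0,0.004],[0,0.78,0],-0.1],[[-0.085,0,0.004],[0,0.78,0],-0.1],[[0,0,0],[0,0,0],-0.1],[[0,0,0],[0,0,0],-0.1],[[0,0,0],[0,0,0],-0.1],[[0,0,0],[0,0,0],-0.1]]'
python3 -c "
from h import *
go('r',.43,.022)"; python3 ang.py
```

```text
clock: 15.65
ee_pos: [0.4897, -0.2532, 0.067]
ee_rot: [-0.392, -2.684, -0.082]
wrist_force: [0.4, -0.0, 1.5]
gripper_width: 0.173
grasp_force: 30.0
clock: 16.65
ee_pos: [0.4776, -0.2495, 0.0686]
ee_rot: [0.434, 2.983, -0.032]
wrist_force: [0.1, 1.2, -0.1]
gripper_width: 0.408
grasp_force: 0.0
clock: 17.65
ee_pos: [0.4888, -0.2528, 0.0668]
ee_rot: [-0.392, -2.684, -0.082]
wrist_force: [-0.3, 0.6, -0.4]
gripper_width: 0.451
grasp_force: 0.0
t 17.65 tcp [ 0.4888 -0.2528  0.0668] shift mm [-0.8  3.3  0.5] units [-0.03  0.13  0.02] turn [-0.002 -0.002 -0.002] units [-0.01 -0.02 -0.02] q [-0.48  0.55  1.86 -0.09  1.16 -1.71] F [-0.3  0.6 -0.4] grip 0.451 0.0
l wwwwwwwwwwwww......www55|5|55w5555...6666666666wwww
m wwwwwwwwwwwwwwwwwwwww444|4|4444444444ww555555w55www
r wwwwwwwwwwwww22222222222|w|w44444434433333333wwwwww
```

```bash
python3 -m pendant '[[[0,0,0],[0,0,0],-1],[[0,0,0],[0,0,0],-1],[[0,0,0],[0,0,0],-1],[[0,0,0],[0,0,0],-1],[[0.075,0,0.004],[0,-0.7,0],-1],[[0.075,0,0.004],[0,-0.7,0],-1],[[0.075,0,0.004],[0,-0.7,0],-1],[[0.075,0,0.004],[0,-0.7,0],-1],[[0.075,0,0.004],[0,-0.7,0],-1],[[0.075,0,0.004],[0,-0.7,0],-1]]'
python3 -m pendant '[[[0,0,0],[0,0,0],-1],[[0,0,0],[0,0,0],-0.1],[[0,0,0],[0,0,0],-0.1],[[0,0,0],[0,0,0],-0.1],[[0,0,-0.6],[0,0,0],-0.1],[[0,0,-0.8],[0,0,0],-0.1],[[0,0,-0.8],[0,0,0],-0.1],[[0,0,-0.9],[0,0,0],-0.1],[[0,0,-0.9],[0,0,0],-0.1],[[0,0,-0.9],[0,0,0],-0.1]]'
python3 -m pendant '[[[0,0,-0.9],[0,0.6,0],-0.1],[[0,0,-0.5],[0,0.6,0],-0.1],[[0,0,0],[0,0.6,0],-0.1],[[0,0,0],[0,0.6,0],-0.1],[[0,0,0],[0,0.6,0],-0.1],[[0,0,0],[0,0,0],-0.1],[[0,0,0],[0,0,0],-0.1],[[0,0,0],[0,0,0],-0.1],[[0,0,0],[0,0,0],-0.1],[[0,0,0],[0,0,0],-0.1]]'
python3 ang.py; python3 w.py w4.png
```

```text
clock: 18.7
ee_pos: [0.4786, -0.25, 0.0679]
ee_rot: [0.442, 3.036, -0.021]
wrist_force: [13.2, -2.5, -34.4]
gripper_width: 0.173
grasp_force: 30.0
clock: 19.7
ee_pos: [0.4704, -0.2469, 0.1926]
ee_rot: [0.442, 3.039, -0.02]
wrist_force: [-0.2, 0.1, 0.7]
gripper_width: 0.449
grasp_force: 0.0
clock: 20.7
ee_pos: [0.4688, -0.2464, 0.2258]
ee_rot: [-0.412, -2.826, -0.056]
wrist_force: [1.2, 0.6, 0.4]
gripper_width: 0.451
grasp_force: 0.0
l ........................|5|5ww5555w.w66666666w66ww6
m wwwwwwwwwwwwwwwwwwwwwwww|w|4444444444.w555w55555w55
r wwww111111111ww.22222222|2|222222222ww3333333333333
cam [ 0.445 -0.238  0.412]
```

View pics/w4.png

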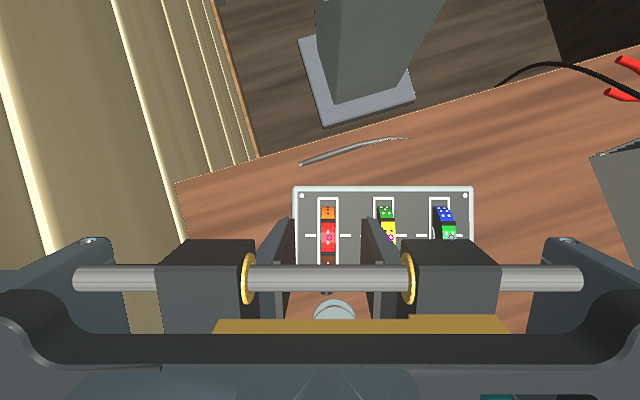

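The picture shows red 2 on top at (328,235), yellow 4 at (388,232) and green 5 at (450,232). The rim readings put all three within about 3° of target, and the hand is clear.

```bash
python3 -c "
from plant import env
print(env.hand_in())"
```

```text
the job is handed in; nothing more can be done
None
```

I handed the job in at about 21 s of the 58 s allowed: the selector reads 5 - 4 - 2, each wheel within about 3° of its number by the wrist camera, and the hand is clear of everything; the hand-in returned no verdict.

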